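# Lay the try square on the new niche shelf, flush with its front edge

## Robot

A 6-joint arm with a two-finger parallel gripper is mounted at the origin on the work surface. World frame = base frame: x ahead of the robot, y to its left, z up, the work surface at z = 0. Lengths are in m, angles in rad, forces in N, time in s.
With the tool pointing down it reaches from about 0.3 to 0.775 m from the base axis. Payload 14.6 kg.
Tool frame: the origin (TCP) lies between the finger pads, 19 mm behind the fingertips; this is the grasp point; z points along the fingers, y is the line along which they close (so a half turn about z gives the same grasp; the last joint's range is limited). The gripper opens to 94 mm and grips with 3 to 60 N. Pads are 16 mm wide; open, the fingers measure 119 mm over their backs; the gripper's body (75 mm by 177 mm) begins 78 mm behind the grasp point.
Start: joints at [-1.346, 0.3, 1.521, -0, 1.321, -0.067], TCP at [0.158, -0.527, 0.224] pointing down, gripper open.
Joint ranges: [-3.03, 3.03], [-0.79, 2.21], [0.23, 2.52], [-1.04, 4.18], [0, 3.07], [-2.55, 2.55]. Speed limits (rad/s): [2.22, 2.22, 2.57, 3.14, 3.14, 3.14].

## Interface

Orientations are given as [roll, pitch, yaw] about the fixed x, y, z axes, in that order (R = Rz(yaw) Ry(pitch) Rx(roll)).
In Python, from station import get_obs, camera, workorder gives the robot as it stands.
- The arm moves only by the tool play_rows, never from a script. Its argument "motion" is a list that holds one entry, the list of rows, each a list of 7 numbers: the shift along the tool's x, y, z as a fraction of full scale, then the turn, a rotation vector about the tool's x, y, z as a fraction of full scale, then the opening, from -1 (shut) to 1 (fully open). In form: [[[x, y, z, ax, ay, az, grip], ...]]. A call has 1 to 10 rows; each row is the pose to reach, as a shift and turn from the pose commanded when the call began, along the tool's axes at that moment, turning the shorter way round; what a row does not reach only later rows make up. Full scale, the value 1, is 0.25 m for a shift and 2 pi rad for a turn. A row lasts 1/10 s, in which the tool goes at most 50 mm and 8.59 degrees, less where a joint would pass 70% of its speed; a pose out of reach is approached as far as the arm can. A call with a number of a shift or a turn outside -1 to 1 is refused whole. A call with a gripper value outside its range is refused whole. The fingers move at their own pace and stop on an object; "grip_force" is the grip in N (left out, the last holds). Time passes only in rows, so rows that repeat a pose let the fingers close. It gives the time, the measured TCP pose, the force, the opening and the grip force at its end, in the units of the state.
- get_obs(): the state, without advancing time (a new reading comes with each control period).
- camera(name): name is "side" or "top"; returns a dict with "frame" (420x560x3 uint8, red, green, blue), "z_map" (420x560 float32, m along the optical axis (not along the pixel's ray), 0 where there is no reading), "camera_matrix" (3x3 intrinsics, pixels), "T" (4x4, takes a point from camera to world coordinates). Camera axes: x right, y up, looking along -z (the intrinsics and any distortion apply to the point x, -y, -z); pixel columns grow to the right and rows downward; lengths in m; the calibration is good to about 2 mm. A picture is of the moment at which its call begins.
- workorder.hand_in(): hands the job in; it is judged then, once.
The state is a dict: "time_s": time; "qpos": joint angles; "joint_vel": joint speeds; "tau": joint torques, N m; "ee_pos": TCP position; "eef_rot": TCP orientation; "force": force on the tool from outside, world axes, zero at the start; "moment": the same for the moment, N m; "grip_width": finger opening in m; "grip_force": force on a finger pad.
Only numpy, scipy, OpenCV 4.12 (cv2) and the standard library are available. Lean on these libraries where they do the work, as an engineer would, in place of code of your own. Each camera call takes 0.05 s, during which the arm holds its last target. There are 200 camera calls.

## Task

Take the wooden-stocked try square off the sloping bamboo rest and lay it gently, handle up, on the niche's new shelf board, ready to mark out a divider: stock snug and flush against the board's front edge along its whole length, blade flat on the board pointing to the back, and the blade's long left-hand edge (as seen from the robot) on the dark pencil line. Let go of it there, and leave the salt cellar, jarrito, molcajete and whisk as they stand.

Things in the scene. Friction and masses are not known exactly. Their poses are not given: they have to be found in the camera images.
- square: Loose T-shaped try square, 0.3 kg, on the rest: sloping 30 deg, blade uphill, stock against the lip; draw it off along its own z. Origin: middle of the stock's inner face, level with the blade's underside. x along the steel blade (x 0 to 140 mm, y -20 to 20, z 0 to 5), y along the wooden stock (x -24 to 0, y -70 to 70, z -20 to 10 mm), z out of the upper (handle) side. Mass centre x = 49 mm.
- grip (a point): Grip point on the square's upright wooden handle rib (in the square's frame x 10 to 80, y -9 to 9, z 5 to 35 mm): x = 45, y = 0, z = 27 mm, axes as the square. Fingers close along y over the 18 mm width, tool pointing along the square's -z, give or take 10 degrees of turn about y.
- square_left (a point): On the square: inner face of the stock, 60 mm from its middle on the +y side, 10 mm below the blade's underside.
- square_right (a point): On the square: inner face of the stock, 60 mm from its middle on the -y side, 10 mm below the blade's underside.
- blade_edge (a point): On the square: the blade's long left-hand (+y) edge, 70 mm from the stock, at the blade's underside. This edge belongs on the pencil line.
- shelf: Fixed niche shelf: plaster plinth 40 mm high under a pale wooden board 390 mm wide (y), 170 mm deep (x), 22 mm thick, top 62 mm above the table, front edge projecting 30 mm past the plinth; behind it a plaster back 23 mm higher than the board. Origin: on the table under the board's middle; x to the back, y left along the board, z up.
- shelf_edge (a point): Middle of the board's front upper edge (85 mm in front of the shelf's origin, 62 mm up); axes as the shelf: x into the board, y along the edge.
- mark: Dark pencil line drawn on the board's top, 120 mm long and 5 mm wide, running from front to back square to the front edge. Origin: its middle, on the board's surface; x along the line to the back, y across it.
- rest: Fixed sloping rest of bamboo, 170 mm deep, 150 mm wide, 130 mm high; its slab slopes 30 degrees, rising away from the robot, with a lip at the low end. Origin: on the table under the front of the lip, midway across; x points horizontally up the slope (rest from x = 0 to 170 mm). It stands beside the shelf, to the left or right.
- cellar: Red plastic salt cellar with a sliding door, 60 x 60 x 65 mm, loose, near one end of the board. Origin: centre of its underside. Leave alone.
- jarrito: Green glazed jarrito (mug with a side handle), 64 mm wide without the handle, 80 mm high, loose, near the other end of the board. Origin: centre of its underside. Leave alone.
- molcajete: Dark stone mortar on three feet, 144 mm wide, 84 mm high, loose on the table beyond the shelf. Origin: centre of its underside. Leave alone.
- whisk: Small steel whisk 200 mm long, 42 mm high, lying on the table on the robot's side of the shelf, about across the robot's view. Origin: on the table below its axis, 80 mm from the handle's end; x towards the wire end. Leave alone.

How it is judged:
On the way, in this order (a step that is already met when the one before it is completed fails the run):
1. the square is lifted clear of the rest (height (world z) of square above 0.075 m and contact force between square and rest below 0.01 N), for 0.2 s.
2. the square lies flat on the board (contact force between square and shelf above 0.3 N and angle between square's own z axis and vertical below 0.06 rad and z of square in the frame of shelf_edge between -0.004 and 0.004 m), for 0.2 s.
At the end, for the whole second after the job is handed in: The square lies released and at rest on the board, handle up, blade flat (within 0.03 rad and 2.5 mm), both ends of the stock's inner face (measured 60 mm either side of its middle) within 2.5 mm of the board's front edge, and the blade's left-hand edge within 5 mm of the middle of the pencil line (x of square_left in the frame of shelf_edge between -0.0025 and 0.0025 m and x of square_right in the frame of shelf_edge between -0.0025 and 0.0025 m and z of square in the frame of shelf_edge between -0.0025 and 0.0025 m and angle between square's own z axis and vertical below 0.03 rad and y of blade_edge in the frame of mark between -0.005 and 0.005 m and linear speed of square below 0.01 m/s); the robot touches nothing.
It fails at once if the square is struck or pressed hard against the shelf (over 40 N) (contact force between square and shelf above 40 N).
It fails at once if the salt cellar, jarrito, molcajete or whisk is moved more than 20 mm or tipped over (distance of any of cellar, jarrito, molcajete, whisk from where it was at the start of the episode above 0.02 m or angle between any of cellar, jarrito, molcajete's own z axis and vertical above 0.4 rad or angle between whisk's own z axis and vertical above 0.6 rad).
It also fails if it takes over 43 s, if anything falls off the work surface, if the arm or the gripper's body presses on something with over 40 N, if the wrist force passes 120 N, or if a joint passes its speed limit or range.

## Working session

There is one attempt and no reset: what is moved stays moved. The work goes in short steps, Python scripts to look and compute and a tool call to move; the robot and the scene stay as the last step left them, time stands still between calls to the robot, and variables do not carry over. Pictures are saved under pics/ and viewed, at most 10 in all, crops included, and the job is handed in when it is done.

Besides the shell and the picture viewer there is one more tool, called after "Request:" by a JSON object that holds its "fn" and its "kwargs", one argument or row to a line. play_rows: Moves the arm, as the interface text tells. Its arguments: {"type":"object","properties":{"motion":{"type":"array"},"grip_force":{"type":"number"}},"required":["motion"]}

```bash
mkdir -p pics; cat > h.py <<'E'
import numpy as np, cv2
from station import get_obs, camera
def grab(n):
    c=camera(n); d=c["z_map"]; K=c["camera_matrix"]; T=c["T"]
    v,u=np.mgrid[:420,:560]
    P=np.stack([(u-K[0,2])/K[0,0]*d,-(v-K[1,2])/K[1,1]*d,-d],-1)@T[:3,:3].T+T[:3,3]
    P[d==0]=np.nan
    return c["frame"],P,c
E
python3 - <<'E'
from h import *
print(get_obs())
for n in("top","side"):
    f,P,c=grab(n); cv2.imwrite(f"pics/{n}0.png",f[...,::-1]); np.save(f"{n}P.npy",P); np.save(f"{n}F.npy",f); print(c["camera_matrix"],c["T"], [k for k in c])
E
```

```text
{'time_s': 0.0, 'qpos': array([-1.34563262e+00,  3.00443228e-01,  1.52160456e+00, -5.56706151e-05,
        1.32070420e+00, -6.66285544e-02]), 'joint_vel': array([ 0.00102196,  0.00115758,  0.00032091, -0.00079554,  0.00032775,
       -0.00093078]), 'tau': array([ 6.90557090e-05, -5.31813741e+01, -3.52735984e+01,  7.08309864e-02,
        2.44117499e-02, -9.20709704e-05]), 'ee_pos': array([ 0.15813058, -0.52651364,  0.22369168]), 'eef_rot': array([-3.14043230e+00, -2.33845542e-05,  2.91806058e-01]), 'force': array([0.95164035, 0.27562307, 0.84894971]), 'moment': array([-0.00484513, -0.02682136, -0.05372727]), 'grip_force': 0.0, 'grip_width': 0.09392240180939526}
[[407.99797454   0.         280.86087869]
 [  0.         407.99797454 213.19406092]
 [  0.           0.           1.        ]] [[-0.02030776  0.98488668 -0.17200533  0.44907884]
 [-0.99977452 -0.02107223 -0.0026196  -0.00706624]
 [-0.00620454  0.17191334  0.98509254  1.01794809]
 [ 0.          0.          0.          1.        ]] ['frame', 'z_map', 'camera_matrix', 'T']
[[390.20145999   0.         277.30591181]
 [  0.         390.20145999 208.93773703]
 [  0.           0.           1.        ]] [[-0.94697437  0.21921043 -0.23491773  0.41479296]
 [-0.32092692 -0.68094702  0.65826823  0.49591971]
 [-0.01566727  0.69875456  0.7151899   0.61907514]
 [ 0.          0.          0.          1.        ]] ['frame', 'z_map', 'camera_matrix', 'T']
```

View pics/top0.png

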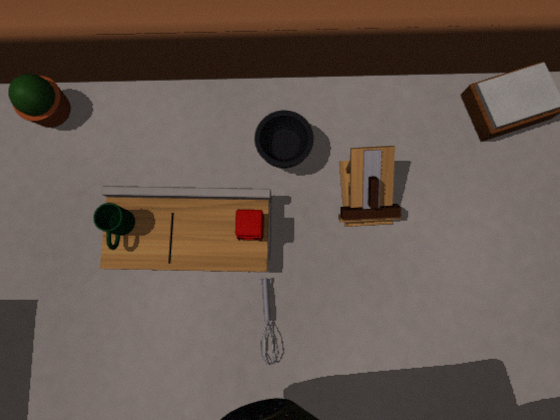

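View pics/side0.png

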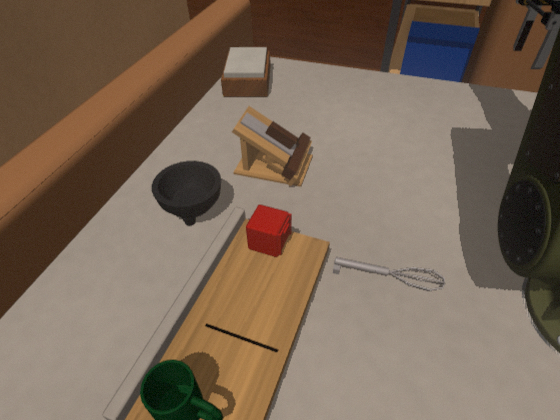

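The top view shows the board (cols 100–270, rows 196–272), with the pencil line near col 171. The rest with the square is at cols 340–400, rows 147–227. The whisk lies in front at col 270, rows 280–360. Next I'll measure these.

```bash
python3 - <<'E'
from h import *
for n in("top","side"):
    P=np.load(n+"P.npy");f=np.load(n+"F.npy").astype(int)
    s=f.sum(-1)
    X,Y,Z=P[...,0],P[...,1],P[...,2]
    tb=(Z<0.02)&(X>.2)&(X<.6)&(abs(Y)<.5); print(n,"table z",np.nanmedian(Z[tb]),np.nanstd(Z[tb]))
    B=(abs(Z-.062)<.008)&(f[...,0]-f[...,2]>30)&(Y>-.01)&(Y<.5)&(X>.2)&(X<.6)
    lab,st=cv2.connectedComponentsWithStats(B.astype(np.uint8))[1:3]
    B=lab==1+st[1:,4].argmax()
    c,sz,a=cv2.minAreaRect(P[B][:,:2].astype(np.float32)*1000); print("board",c,sz,a,np.median(Z[B]),cv2.boundingRect(B.astype(np.uint8)))
    # front edge: per y-bin min x
    b=P[B]; ys=np.arange(b[:,1].min()+.02,b[:,1].max()-.02,.01)
    e=np.array([[y,b[abs(b[:,1]-y)<.005][:,0].min()] for y in ys]); p=np.polyfit(e[:,0],e[:,1],1);r=e[:,1]-np.polyval(p,e[:,0])
    k=abs(r)<.004;p=np.polyfit(e[k,0],e[k,1],1); print("front x=m*y+c",p,"angle",-np.arctan(p[0]),"resid",np.std(r[k]))
    print("y range",b[:,1].min(),b[:,1].max(), "median of dark z")
    D=(s<100)&(abs(Z-.062)<.008)&(Y>.12)&(Y<.34)&(X>.28)&(X<.5)
    lab,st=cv2.connectedComponentsWithStats(D.astype(np.uint8))[1:3]
    for i in range(1,len(st)):
        if st[i,4]>30:
            q=P[lab==i]; l=cv2.fitLine(q[:,:2].astype(np.float32),cv2.DIST_HUBER,0,.001,.001).ravel(); print("dark",st[i],l,q.min(0),q.max(0))
E
python3 - <<'E'
from h import *
ims=[]
for n,(x,y,w,h) in dict(top=(325,130,90,110),side=(220,95,110,100)).items():
    f=np.load("%sF.npy"%n)[y:y+h,x:x+w]; f=np.clip(f.astype(int)*2,0,255).astype(np.uint8)
    ims.append(cv2.resize(f,(400,400),interpolation=cv2.INTER_NEAREST))
cv2.imwrite("pics/crop.png",np.hstack(ims)[...,::-1])
E
```

```text
top table z 0.000113243758842696 0.0019470276071364438
board (543.30859375, 226.05587768554688) (392.89495849609375, 118.12030792236328) 88.86995697021484 0.06210329268676551 (99, 221, 169, 51)
front x=m*y+c [0.04048899 0.47838231] angle -0.040466887693273494 resid 0.000631363187959847
y range 0.028704263546548866 0.4234369032305782 median of dark z
side table z 4.856418906667992e-05 0.0013567417419514266
board (544.906005859375, 198.9713134765625) (340.54656982421875, 117.756103515625) 87.81094360351562 0.06224066247214183 (196, 231, 134, 189)
front x=m*y+c [0.03972674 0.4782888 ] angle -0.03970585581070176 resid 0.00011640006851428921
y range 0.028336864385163585 0.36947631289500493 median of dark z
```

View pics/crop.png

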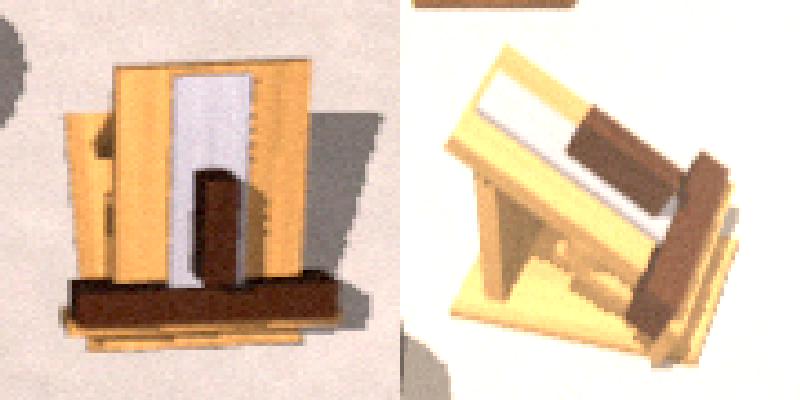

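The crop shows the rest and square clearly: blade uphill, handle rib in the middle, stock against the lip. My x range was clipped, so I'll redo the board measurement and fit the square's box model to both clouds.

```bash
cat > fit.py <<'E'
from h import *
from scipy.optimize import least_squares
from scipy.spatial.transform import Rotation as R
bx=np.array([[[0,140],[-20,20],[0,5]],[[-24,0],[-70,70],[-20,10]],[[10,80],[-9,9],[5,35]]])/1000.
def sdf(q):
    out=[]
    for b in bx:
        c=b.mean(1);h=(b[:,1]-b[:,0])/2
        d=abs(q-c)-h
        out.append(np.linalg.norm(np.maximum(d,0),axis=1)+np.minimum(d.max(1),0))
    return np.min(out,0)
def fit(pts,x0):
    def res(x): return sdf((pts-x[:3])@R.from_euler('xyz',x[3:]).as_matrix())*1000
    r=least_squares(res,x0,loss='soft_l1',x_scale=[.01,.01,.01,.1,.1,.1]); return r.x,np.median(abs(res(r.x)))
E
python3 - <<'E'
from fit import *
allp=[]
for n in("top","side"):
    P=np.load(n+"P.npy");f=np.load(n+"F.npy").astype(int);s=f.sum(-1)
    X,Y,Z=P.transpose(2,0,1)
    B=(abs(Z-.062)<.006)&(f[...,0]-f[...,2]>20)&(Y>-.01)&(Y<.5)&(X>.4)&(X<.75)
    b=P[B]; ys=np.arange(b[:,1].min()+.02,b[:,1].max()-.02,.01)
    e=np.array([[y,np.sort(b[abs(b[:,1]-y)<.005][:,0])[1]] for y in ys]);p=np.polyfit(e[:,0],e[:,1],1);r=e[:,1]-np.polyval(p,e[:,0]);k=abs(r)<.003;p=np.polyfit(e[k,0],e[k,1],1)
    print(n,"front",p,b.min(0),b.max(0))
    D=(s<110)&(abs(Z-.062)<.006)&(Y>.18)&(Y<.33)&(X>.48)&(X<.65)
    lab,st=cv2.connectedComponentsWithStats(D.astype(np.uint8))[1:3]
    for i in range(1,len(st)):
        if st[i,4]>30:
            q=P[lab==i]; l=cv2.fitLine(q[:,:2].astype(np.float32),cv2.DIST_HUBER,0,.001,.001).ravel(); print("dark",st[i],l,q.min(0),q.max(0))
    # square pixels
    M=(Z>.03)&(X>.5)&(X<.85)&(Y<-.05)&(Y>-.35)
    sat=f.max(-1)-f.min(-1)
    brown=(f[...,0]<75)&M; steel=(sat<30)&(s>180)&M
    S=brown|steel
    v,u=np.where(S); print("sq px",brown.sum(),steel.sum(),u.min(),u.max(),v.min(),v.max(),P[S].min(0),P[S].max(0))
    allp.append(P[S])
for pts in allp+[np.vstack(allp)]:
    print(fit(pts,[.60,-.19,.07,0,-np.pi/6,0]))
E
```

```text
top front [0.04128926 0.47838821] [0.48048413 0.02577127 0.05603613] [0.66541813 0.4234369  0.06796949]
dark [169 213   4  50  60] [ 0.99936837 -0.03553701  0.54711866  0.25671184] [0.50584092 0.25334294 0.05929706] [0.62154709 0.25976547 0.0668361 ]
sq px 1767 680 298 401 116 221 [ 0.59865389 -0.29625001  0.03041902] [ 0.84999833 -0.05015291  0.13346817]
side front [0.10108966 0.46965263] [0.47987939 0.02259736 0.05618995] [0.66646037 0.41081879 0.0678461 ]
dark [206 324  72  28 169] [ 0.9992462  -0.03882052  0.5606431   0.25790536] [0.50473537 0.25319703 0.06015215] [0.6233218  0.26182372 0.06570561]
sq px 1312 617 172 309 113 188 [ 0.60130255 -0.29034804  0.03047909] [ 0.84967074 -0.05004279  0.12844599]
(array([ 0.68139201, -0.2030857 ,  0.0987699 , -0.70819188,  0.3263722 ,
        1.05973511]), np.float64(16.284548130728776))
(array([ 0.71104078, -0.18283189,  0.11355479, -0.59642016,  0.35753099,
        1.0124175 ]), np.float64(18.42102044252495))
(array([ 0.69079979, -0.19220268,  0.10054406, -0.71780891,  0.29097595,
        1.00274401]), np.float64(20.74793409382147))
```

```bash
python3 - <<'E'
from fit import *
allp=[]
for n,(u0,u1,v0,v1) in dict(top=(337,404,140,228),side=(232,315,100,190)).items():
    P=np.load(n+"P.npy");f=np.load(n+"F.npy").astype(int);s=f.sum(-1)
    Z=P[...,2]; M=np.zeros(Z.shape,bool);M[v0:v1,u0:u1]=1;M&=(Z>.03)
    sat=f.max(-1)-f.min(-1)
    S=M&(((f[...,0]<75)&(sat>8))|((sat<30)&(s>180)))
    p=P[S]; x0=[.625,-.205,.065,0,-np.pi/6,-.04]
    for _ in range(4):
        x,m=fit(p,x0); x0=x
        r=sdf((p-x[:3])@R.from_euler('xyz',x[3:]).as_matrix()); p=p[abs(r)<.012]
    print(n,len(p),x.round(4),m); allp.append(p)
    M2=M&(f[...,0]-f[...,2]>60); print("rest cand",np.nanmin(P[M2],0),np.nanmax(P[M2],0))
x,m=fit(np.vstack(allp),x); print(x,m)
Rm=R.from_euler('xyz',x[3:]).as_matrix(); print(Rm)
np.save("sq.npy",x)
print("grip",x[:3]+Rm@[.045,0,.027])
# yaw from slope-normal: 
for n in("top","side"):
    P=np.load(n+"P.npy");f=np.load(n+"F.npy").astype(int);X,Y,Z=P.transpose(2,0,1)
    B=(abs(Z-.062)<.006)&(f[...,0]-f[...,2]>20)&(Y>.06)&(Y<.33)&(X>.47)&(X<.52)
    b=P[B]; ys=np.arange(.07,.32,.01)
    e=np.array([[y,np.sort(b[abs(b[:,1]-y)<.005][:,0])[1]] for y in ys]); print(n,np.polyfit(e[:,0],e[:,1],1),(e[:,1]*1e3).round(1))
E
```

```text
top 1814 [ 0.6262 -0.22    0.0544  0.0034 -0.5262  0.0323] 1.0193377499195513
rest cand [ 0.59734011 -0.27194964  0.03252867] [ 0.75322695 -0.14730142  0.13148191]
side 991 [ 0.627  -0.2009  0.0541 -0.0074 -0.522  -0.0237] 1.2362717375165684
rest cand [ 0.59600556 -0.28347251  0.03126948] [ 0.75263484 -0.14484732  0.12718413]
[ 0.62630819 -0.21936905  0.05435738  0.00100519 -0.52193302  0.03410978] 0.8617427376249893
[[ 8.66352846e-01 -3.46040060e-02 -4.98232183e-01]
 [ 2.95625744e-02  9.99400722e-01 -1.80069623e-02]
 [ 4.98556717e-01  8.71357086e-04  8.66856644e-01]]
grip [ 0.6518418  -0.21852492  0.10019756]
top [0.0415188 0.4784025] [481.1 481.5 481.6 481.8 482.2 484.4 484.9 484.9 485.3 485.4 485.6 485.9
 486.  486.2 486.4 486.7 486.9 489.4 489.5 489.8 489.9 490.1 490.4 490.5
 490.8]
side [0.03930562 0.47850468] [481.4 481.7 481.9 482.3 483.  483.  483.6 484.  484.5 484.8 485.1 485.4
 486.2 486.4 486.7 487.  487.5 488.1 488.4 488.7 489.1 489.6 489.9 490.2
 490.6]
```

```bash
cat > mv.py <<'E'
from fit import *
def rel(p,Rt):
    o=get_obs(); R0=R.from_euler('xyz',o["eef_rot"])
    d=R0.inv().apply(np.array(p)-o["ee_pos"])/.25; w=(R0.inv()*Rt).as_rotvec()/(2*np.pi)
    print("row",d.round(4).tolist(),w.round(4).tolist()," dist",np.linalg.norm(d)*.25)
FL=R.from_euler('x',np.pi)
E
python3 - <<'E'
from mv import *
x=np.load("sq.npy"); Rs=R.from_euler('xyz',x[3:]); o=x[:3]
for n,(u0,u1,v0,v1) in dict(top=(337,404,140,228),side=(232,315,100,190)).items():
    P=np.load(n+"P.npy");f=np.load(n+"F.npy").astype(int);p=P[v0:v1,u0:u1].reshape(-1,3);c=f[v0:v1,u0:u1].reshape(-1,3)
    q=Rs.inv().apply(p-o)
    m=(q[:,2]>.022)&(q[:,2]<.045)&(c[:,0]<75); print(n,"rib",np.nanpercentile(q[m],[3,50,97],axis=0).round(4).tolist())
    m=(q[:,2]>.002)&(q[:,2]<.02)&(c[:,0]<75)&(q[:,0]<.005); print("stock",np.nanpercentile(q[m],[2,50,98],axis=0).round(4).tolist())
g=Rs.apply([.045,0,.029])+o
rel(g+.11*Rs.apply([0,0,1]),Rs*FL)
print(g,Rs.apply([0,0,1]))
E
```

```text
top rib [[0.0129, -0.0071, 0.0238], [0.0478, 0.0027, 0.0345], [0.0797, 0.0099, 0.0377]]
stock [[-0.0233, -0.0672, 0.0035], [-0.0106, 0.0013, 0.0098], [0.0008, 0.0689, 0.0129]]
side rib [[0.0121, 0.0003, 0.0229], [0.0463, 0.0089, 0.0288], [0.0769, 0.0112, 0.0354]]
stock [[-0.0212, -0.0558, 0.0024], [-0.0012, 0.0233, 0.0076], [0.0006, 0.0712, 0.0107]]
row [2.0295, -0.6684, 0.1067] [-0.0107, 0.0826, 0.04]  dist 0.5348568841938737
[ 0.65084533 -0.21856093  0.10193127] [-0.49823218 -0.01800696  0.86685664]
```

Request:
{"fn": "play_rows", "kwargs": {
  "motion": [
    [[0.2,-0.07,0,0,0,0,1],[0.4,-0.13,0,0,0.01,0.01,1],[0.6,-0.2,0,0,0.02,0.02,1],[0.8,-0.26,0,0,0.03,0.02,1],[1,-0.33,0,0,0.04,0.02,1],[1,-0.33,0,0,0.04,0.02,1],[1,-0.33,0,0,0.04,0.02,1]]
  ]
}}

```text
time_s: 0.8
ee_pos: [0.3746, -0.375, 0.2241]
eef_rot: [-3.125, -0.25, 0.166]
force: [-0.1, 0.2, -0.1]
grip_width: 0.094
grip_force: 0.0
```

```bash
cat > pg.py <<'E'
from mv import *
import sys
x=np.load("sq.npy"); Rs=R.from_euler('xyz',x[3:]); g=Rs.apply([.045,.0015,.029+float(sys.argv[1])])+x[:3]
rel(g,Rs*FL); o=get_obs(); print(o["ee_pos"],o["qpos"])
E
python3 pg.py .11
```

```text
row [0.9197, -0.4635, 0.3528] [-0.0103, 0.0434, 0.0191]  dist 0.2721578172796582
[ 0.37456164 -0.37499609  0.22409731] [-0.96551772  0.19561508  1.67013073  0.2505243   1.19381588  0.35447647]
```

Request:
{"fn": "play_rows", "kwargs": {
  "motion": [
    [[0.2,-0.1,0.08,0,0.01,0,1],[0.4,-0.2,0.15,0,0.02,0.01,1],[0.6,-0.3,0.23,-0.005,0.03,0.015,1],[0.8,-0.4,0.3,-0.01,0.04,0.019,1],[0.92,-0.4635,0.353,-0.0103,0.0434,0.0191,1],[0.92,-0.4635,0.353,-0.0103,0.0434,0.0191,1],[0.92,-0.4635,0.353,-0.0103,0.0434,0.0191,1],[0.92,-0.4635,0.353,-0.0103,0.0434,0.0191,1]]
  ]
}}

```text
time_s: 1.6
ee_pos: [0.5952, -0.2215, 0.1973]
eef_rot: [-3.141, -0.522, 0.032]
force: [-0.1, -0.5, 0.6]
grip_width: 0.0944
grip_force: 0.0
```

```bash
python3 pg.py 0
```

```text
row [0.0033, -0.0104, 0.4418] [0.0002, 0.0001, -0.0003]  dist 0.11047631488200582
[ 0.59517683 -0.2214912   0.19728556] [-0.51806324  0.29505298  1.67446222  0.39024653  0.755737    0.79136802]
```

Request:
{"fn": "play_rows", "kwargs": {
  "motion": [
    [[0,-0.01,0.1,0,0,0,1],[0,-0.01,0.2,0,0,0,1],[0,-0.01,0.28,0,0,0,1],[0,-0.01,0.34,0,0,0,1],[0,-0.01,0.38,0,0,0,1],[0,-0.01,0.41,0,0,0,1],[0,-0.01,0.43,0,0,0,1],[0,-0.01,0.44,0,0,0,1],[0,-0.01,0.44,0,0,0,1]]
  ]
}}

```text
time_s: 2.5
ee_pos: [0.6506, -0.2161, 0.1025]
eef_rot: [-3.141, -0.523, 0.032]
force: [0.5, 0.4, -0.7]
grip_width: 0.0942
grip_force: 0.0
```

Request:
{"fn": "play_rows", "kwargs": {
  "motion": [
    [[0,0,0,0,0,0,-0.4],[0,0,0,0,0,0,-0.7],[0,0,0,0,0,0,-1],[0,0,0,0,0,0,-1],[0,0,0,0,0,0,-1],[0,0,0,0,0,0,-1],[0,0,0,0,0,0,-1],[0,0,0,0,0,0,-1]]
  ],
  "grip_force": 25
}}

```text
time_s: 3.3
ee_pos: [0.6506, -0.216, 0.1023]
eef_rot: [-3.14, -0.523, 0.032]
force: [-0.3, -1.2, 0.2]
grip_width: 0.0333
grip_force: 0.0
```

Request:
{"fn": "play_rows", "kwargs": {
  "motion": [
    [[0,0,0,0,0,0,-1],[0,0,0,0,0,0,-1],[0,0,0,0,0,0,-1],[0,0,0,0,0,0,-1],[0,0,0,0,0,0,-1],[0,0,0,0,0,0,-1]]
  ]
}}

```text
time_s: 3.9
ee_pos: [0.6506, -0.2161, 0.1024]
eef_rot: [-3.141, -0.523, 0.032]
force: [-0.6, -1.9, -0.2]
grip_width: 0.0176
grip_force: 25.0
```

Request:
{"fn": "play_rows", "kwargs": {
  "motion": [
    [[0,0,-0.02,0,0,0,-1],[0,0,-0.06,0,0,0,-1],[0,0,-0.12,0,0,0,-1],[0,0,-0.2,0,0,0,-1],[0,0,-0.3,0,0,0,-1],[0,0,-0.4,0,0,0,-1],[0,0,-0.5,0,0,0,-1],[0,0,-0.5,0,0,0,-1],[0,0,-0.5,0,0,0,-1]]
  ],
  "grip_force": 40
}}

```text
time_s: 4.8
ee_pos: [0.5881, -0.2179, 0.21]
eef_rot: [-3.14, -0.522, 0.032]
force: [0.1, 0.2, -3.8]
grip_width: 0.0175
grip_force: 40.0
```

```bash
cat > look.py <<'E'
from mv import *
import sys
# measure square relative to tool from both cameras
o=get_obs(); Rt=R.from_euler('xyz',o["eef_rot"]); t=o["ee_pos"]
Rs0=Rt*FL.inv(); x0=np.r_[t-Rs0.apply([.045,0,.029]),Rs0.as_euler('xyz')]
al=[]
for n in("top","side"):
    f,P,c=grab(n); cv2.imwrite(f"pics/{n}{sys.argv[1]}.png",f[...,::-1])
    p=P.reshape(-1,3); col=f.reshape(-1,3).astype(int)
    q=Rs0.inv().apply(p-x0[:3])
    m=(sdf(q)<.012)&(q[:,2]<.03)&~((abs(q[:,0]-.045)<.012)&(q[:,2]>.004)&(abs(q[:,1])<.07))
    if len(sys.argv)>2: m&=q[:,2]>.0025
    p=p[m]; r=fit(p,x0); 
    print(n,len(p),r[0].round(4),r[1]); al.append(p)
x,m=fit(np.vstack(al),x0); print("both",x.round(4),m)
Rs=R.from_euler('xyz',x[3:]); D=Rs0.inv()*Rs
print("sq in nominal: shift mm",(Rs0.inv().apply(x[:3]-x0[:3])*1e3).round(2),"rot",D.as_rotvec().round(4))
E
python3 look.py 1; python3 - <<'E'
from mv import *
print(get_obs()["force"])
rel([.36,0,.26],R.from_euler('xyz',[0,0,-.0404])*FL)
E
```

```text
top 878 [ 0.5636 -0.2181  0.1619  0.0073 -0.5273  0.0339] 0.6738097912718233
side 1489 [ 0.5642 -0.2183  0.1608  0.0031 -0.5212  0.0331] 0.5376130355997091
both [ 0.5641 -0.2182  0.161   0.0045 -0.529   0.0346] 0.6983692463573632
sq in nominal: shift mm [-0.24  0.33 -1.58] rot [ 0.0044 -0.0069  0.0027]
[-0.12492712 -0.16136865 -3.41006144]
row [-0.666, -0.9005, -0.6148] [-0.0034, -0.0828, 0.0113]  dist 0.3194203998930065
```

View pics/side1.png

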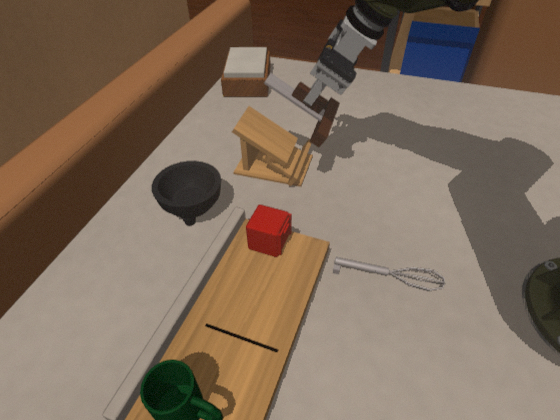

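Request:
{"fn": "play_rows", "kwargs": {
  "motion": [
    [[-0.07,-0.09,-0.06,0,-0.01,0,-1],[-0.15,-0.2,-0.14,0,-0.02,0,-1],[-0.24,-0.33,-0.22,0,-0.03,0.005,-1],[-0.33,-0.45,-0.31,0,-0.045,0.01,-1],[-0.43,-0.58,-0.4,0,-0.06,0.011,-1],[-0.53,-0.72,-0.49,0,-0.07,0.011,-1],[-0.62,-0.83,-0.57,0,-0.08,0.011,-1],[-0.666,-0.9,-0.615,-0.0034,-0.0828,0.0113,-1],[-0.666,-0.9,-0.615,-0.0034,-0.0828,0.0113,-1],[-0.666,-0.9,-0.615,-0.0034,-0.0828,0.0113,-1]]
  ]
}}

```text
time_s: 5.9
ee_pos: [0.3604, -0.0001, 0.2605]
eef_rot: [3.141, -0.002, -0.039]
force: [0.2, -0.7, -4.0]
grip_width: 0.0176
grip_force: 40.0
```

```bash
cat > go.py <<'E'
from mv import *
import sys
dx,dy,dz=[float(a)/1000 for a in sys.argv[1:4]]; Ry=R.from_euler('z',-.0404)
p=np.array([.4873,.2400,.062])+Ry.apply(np.array([.0452,-.0003,.0306])+[dx,dy,dz])
rel(p,Ry*FL); o=get_obs(); print(p,o["ee_pos"],o["qpos"],o["force"])
E
python3 go.py -20 0 60
```

```text
row [0.5693, -0.9786, 0.4319] [0.0001, -0.0003, 0.0002]  dist 0.3029425562491029
[0.51246732 0.23868244 0.1526    ] [ 3.60398167e-01 -9.31872303e-05  2.60467344e-01] [-1.01575369e-01 -1.73154807e-01  1.93876423e+00 -5.99455496e-04
  1.37392520e+00  1.50870326e+00] [ 0.2431082  -0.67408114 -4.03437579]
```

Request:
{"fn": "play_rows", "kwargs": {
  "motion": [
    [[0.06,-0.1,0,0,0,0,-1],[0.15,-0.25,0,0,0,0,-1],[0.25,-0.43,0,0,0,0,-1],[0.36,-0.61,0,0,0,0,-1],[0.46,-0.79,0.05,0,0,0,-1],[0.53,-0.91,0.15,0,0,0,-1],[0.57,-0.979,0.27,0,0,0,-1],[0.57,-0.979,0.38,0,0,0,-1],[0.57,-0.979,0.432,0,0,0,-1],[0.57,-0.979,0.432,0,0,0,-1]]
  ]
}}

```text
time_s: 6.9
ee_pos: [0.5124, 0.2372, 0.1507]
eef_rot: [3.139, 0.001, -0.042]
force: [-0.1, -0.6, -3.6]
grip_width: 0.0178
grip_force: 40.0
```

```bash
python3 look.py 2; python3 go.py -12 0 15; python3 go.py -12 0 3
```

```text
top 905 [ 4.666e-01  2.395e-01  1.208e-01 -3.000e-04 -9.000e-04 -4.090e-02] 0.8370300493426887
side 2633 [ 0.4685  0.2395  0.1227 -0.0012 -0.0014 -0.0413] 0.4524989732422602
both [ 0.4685  0.2395  0.1225  0.0031  0.0075 -0.0418] 0.5869569149260079
sq in nominal: shift mm [1.06 0.53 0.66] rot [0.0057 0.006  0.    ]
row [0.0275, -0.0038, 0.1854] [0.0001, -0.0005, -0.0002]  dist 0.04686708682045964
[0.52046079 0.23835933 0.1076    ] [0.51339972 0.23773149 0.15392786] [ 3.69733228e-01  3.98857202e-01  1.55787155e+00 -1.96979283e-03
  1.18216441e+00  1.98309050e+00] [ 0.39675259 -0.13761973 -3.08184945]
row [0.0274, -0.0038, 0.2334] [0.0001, -0.0005, -0.0002]  dist 0.058757063655194085
[0.52046079 0.23835933 0.0956    ] [0.51339972 0.23773149 0.15392786] [ 3.69733228e-01  3.98857202e-01  1.55787155e+00 -1.96979283e-03
  1.18216441e+00  1.98309050e+00] [ 0.39675259 -0.13761973 -3.08184945]
```

View pics/side2.png

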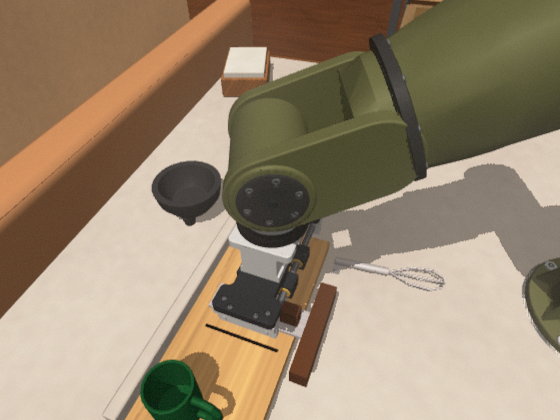

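Request:
{"fn": "play_rows", "kwargs": {
  "motion": [
    [[0.01,-0.004,0.04,0,0,0,-1],[0.02,-0.008,0.08,0,0,0,-1],[0.0275,-0.008,0.11,0,0,0,-1],[0.0275,-0.008,0.14,0,0,0,-1],[0.0275,-0.008,0.165,0,0,0,-1],[0.0275,-0.008,0.185,0,0,0,-1],[0.0275,-0.008,0.2,0,0,0,-1],[0.0275,-0.008,0.21,0,0,0,-1],[0.0275,-0.008,0.21,0,0,0,-1],[0.0275,-0.008,0.21,0,0,0,-1]]
  ]
}}

```text
time_s: 8.0
ee_pos: [0.5199, 0.2399, 0.1008]
eef_rot: [3.141, -0.003, -0.041]
force: [-0.3, 0.7, -2.8]
grip_width: 0.0175
grip_force: 40.0
```

```bash
python3 go.py 0 1 2; python3 look.py 3
```

```text
row [0.0506, 0.0019, 0.0247] [0.0002, -0.0004, -0.0001]  dist 0.014079252477484915
[0.53249139 0.23887385 0.0946    ] [0.51986606 0.2398628  0.10075211] [ 0.36916778  0.47651417  1.58126356 -0.00218324  1.08190464  1.98191335] [-0.28741274  0.72625483 -2.76974172]
top 925 [ 0.4768  0.2421  0.0712  0.0172  0.0086 -0.0512] 1.290225563907503
side 2667 [ 0.4755  0.2419  0.0707 -0.0011  0.0026 -0.0371] 0.5795104212912954
both [ 4.756e-01  2.419e-01  7.060e-02 -2.000e-04  2.600e-03 -3.940e-02] 0.6768389801283109
sq in nominal: shift mm [ 0.59  0.29 -1.  ] rot [0.0008 0.0051 0.0015]
```

Request:
{"fn": "play_rows", "kwargs": {
  "motion": [
    [[0,0.002,0.01,0,0,0,-1],[0,0.004,0.02,0,0,0,-1],[0,0.004,0.025,0,0,0,-1],[0.01,0.004,0.025,0,0,0,-1],[0.02,0.004,0.025,0,0,0,-1],[0.028,0.004,0.025,0,0,0,-1],[0.034,0.004,0.025,0,0,0,-1],[0.036,0.004,0.025,0,0,0,-1],[0.036,0.004,0.025,0,0,0,-1]]
  ]
}}

```text
time_s: 9.0
ee_pos: [0.5288, 0.2384, 0.0943]
eef_rot: [3.14, -0.002, -0.041]
force: [-0.8, -0.1, -4.0]
grip_width: 0.0179
grip_force: 40.0
```

Request:
{"fn": "play_rows", "kwargs": {
  "motion": [
    [[0,0,0,0,0,0,-1],[0.004,0,0,0,0,0,-1],[0.004,0,0,0,0,0,-1]]
  ]
}}

```text
time_s: 9.3
ee_pos: [0.5298, 0.2384, 0.0943]
eef_rot: [3.141, -0.002, -0.041]
force: [-0.6, 0.5, -3.2]
grip_width: 0.0176
grip_force: 40.0
```

Request:
{"fn": "play_rows", "kwargs": {
  "motion": [
    [[0.002,0,0,0,0,0,-1],[0.004,0,0,0,0,0,-1],[0.004,0,0,0,0,0,-1]]
  ]
}}

```text
time_s: 9.6
ee_pos: [0.5308, 0.2383, 0.0943]
eef_rot: [3.14, -0.002, -0.041]
force: [-1.1, 0.1, -3.3]
grip_width: 0.0176
grip_force: 40.0
```

Request:
{"fn": "play_rows", "kwargs": {
  "motion": [
    [[0.002,0,0,0,0,0,-1],[0.004,0,0,0,0,0,-1],[0.004,0,0,0,0,0,-1]]
  ]
}}

```text
time_s: 9.9
ee_pos: [0.5318, 0.2383, 0.0943]
eef_rot: [3.14, -0.002, -0.041]
force: [-0.5, 0.5, -3.6]
grip_width: 0.0178
grip_force: 40.0
```

Request:
{"fn": "play_rows", "kwargs": {
  "motion": [
    [[0.002,0,0,0,0,0,-1],[0.003,0,0,0,0,0,-1],[0.003,0,0,0,0,0,-1]]
  ]
}}

```text
time_s: 10.2
ee_pos: [0.5325, 0.2383, 0.0943]
eef_rot: [3.14, -0.002, -0.041]
force: [0.3, -0.5, -4.3]
grip_width: 0.018
grip_force: 40.0
```

Request:
{"fn": "play_rows", "kwargs": {
  "motion": [
    [[0.002,0,0,0,0,0,-1],[0.003,0,0,0,0,0,-1],[0.003,0,0,0,0,0,-1]]
  ]
}}

```text
time_s: 10.5
ee_pos: [0.5328, 0.2383, 0.0941]
eef_rot: [3.14, -0.001, -0.041]
force: [-5.5, -0.8, -2.6]
grip_width: 0.018
grip_force: 40.0
```

Request:
{"fn": "play_rows", "kwargs": {
  "motion": [
    [[0.001,0,0,0,0,0,-1],[0.002,0,0,0,0,0,-1],[0.002,0,0,0,0,0,-1]]
  ]
}}

```text
time_s: 10.8
ee_pos: [0.5329, 0.2382, 0.094]
eef_rot: [3.14, 0.0, -0.041]
force: [-7.7, 0.0, -2.7]
grip_width: 0.0175
grip_force: 40.0
```

Request:
{"fn": "play_rows", "kwargs": {
  "motion": [
    [[-0.001,0,0.001,0,0,0,-1],[-0.001,0,0.003,0,0,0,-1],[-0.001,0,0.003,0,0,0,-1]]
  ]
}}

```text
time_s: 11.1
ee_pos: [0.5329, 0.2383, 0.0935]
eef_rot: [3.14, -0.001, -0.041]
force: [-6.8, 0.9, -0.1]
grip_width: 0.0175
grip_force: 40.0
```

```bash
python3 go.py 0 0 0;python3 look.py 4 1; python3 - <<'E'
from h import *
f=cv2.imread("pics/top4.png"); g=cv2.imread("pics/side4.png")
a=cv2.resize(f[190:290,120:240],(480,400)); b=cv2.resize(g[240:410,190:350],(320,400)) ; cv2.imwrite("pics/c4.png",np.clip(np.hstack([a,b]).astype(int)*3//2,0,255).astype(np.uint8))
E
```

```text
row [-0.0018, 0.0018, 0.0036] [0.0002, -0.0001, -0.0001]  dist 0.0011052414891553057
[0.532451   0.23787466 0.0926    ] [0.53290817 0.23830616 0.09350904] [ 3.58441629e-01  5.09067032e-01  1.55059825e+00 -1.76239807e-03
  1.08182067e+00  1.97093991e+00] [-6.83861965  0.94129779 -0.08849579]
top 582 [ 0.4892  0.2407  0.0635 -0.0082 -0.0026 -0.0475] 0.949364555945552
side 2128 [ 4.882e-01  2.402e-01  6.380e-02 -3.000e-04  2.900e-03 -4.070e-02] 0.536061402727642
both [ 4.882e-01  2.402e-01  6.380e-02 -3.000e-04  1.100e-03 -3.900e-02] 0.6046834652048186
sq in nominal: shift mm [ 0.26  0.14 -0.66] rot [0.0011 0.0018 0.0019]
```

View pics/c4.png

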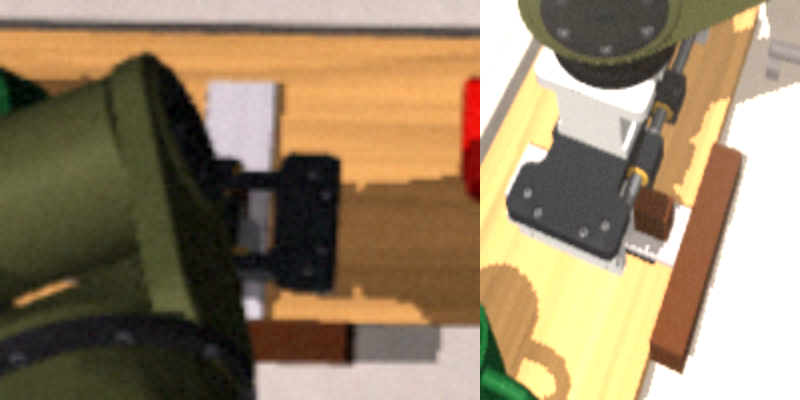

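The stock lies along the front edge in both views, and the blade covers the pencil line, so its left edge sits on it. The fit still reads about 1 mm high, so I'll lower in small steps.

Request:
{"fn": "play_rows", "kwargs": {
  "motion": [
    [[0,0,0.001,0,0,0,-1],[0,0,0.002,0,0,0,-1],[0,0,0.002,0,0,0,-1]]
  ]
}}

```text
time_s: 11.5
ee_pos: [0.5329, 0.2383, 0.093]
eef_rot: [3.14, -0.001, -0.041]
force: [-7.8, 0.0, 0.8]
grip_width: 0.0178
grip_force: 40.0
```

Request:
{"fn": "play_rows", "kwargs": {
  "motion": [
    [[0,0,0.001,0,0,0,-1],[0,0,0.002,0,0,0,-1],[0,0,0.002,0,0,0,-1]]
  ]
}}

```text
time_s: 11.8
ee_pos: [0.5329, 0.2383, 0.0926]
eef_rot: [3.14, -0.001, -0.041]
force: [-7.5, -0.2, 0.1]
grip_width: 0.0173
grip_force: 40.0
```

Request:
{"fn": "play_rows", "kwargs": {
  "motion": [
    [[0,0,0.001,0,0,0,-1],[0,0,0.002,0,0,0,-1],[0,0,0.002,0,0,0,-1]]
  ]
}}

```text
time_s: 12.1
ee_pos: [0.5329, 0.2383, 0.0924]
eef_rot: [3.14, -0.001, -0.041]
force: [-10.4, -0.6, 5.5]
grip_width: 0.0177
grip_force: 40.0
```

Request:
{"fn": "play_rows", "kwargs": {
  "motion": [
    [[0,0,0.001,0,0,0,-1],[0,0,0.002,0,0,0,-1],[0,0,0.002,0,0,0,-1]]
  ]
}}

```text
time_s: 12.4
ee_pos: [0.5328, 0.2383, 0.0923]
eef_rot: [3.14, -0.001, -0.041]
force: [-12.3, -1.7, 7.4]
grip_width: 0.0175
grip_force: 40.0
```

Request:
{"fn": "play_rows", "kwargs": {
  "motion": [
    [[-0.001,0,-0.001,0,0,0,-1],[-0.001,0,-0.0015,0,0,0,-1],[-0.001,0,-0.0015,0,0,0,-1],[-0.001,0,-0.0015,0,0,0,-1]]
  ],
  "grip_force": 6
}}

```text
time_s: 12.8
ee_pos: [0.5329, 0.2383, 0.0923]
eef_rot: [3.14, -0.002, -0.041]
force: [-6.9, -0.2, 1.8]
grip_width: 0.0178
grip_force: 6.0
```

Request:
{"fn": "play_rows", "kwargs": {
  "motion": [
    [[0,0,0,0,0,0,-0.55],[0,0,0,0,0,0,-0.4],[0,0,0,0,0,0,-0.2],[0,0,0,0,0,0,-0.2],[0,0,0,0,0,0,-0.2],[0,0,0,0,0,0,-0.2]]
  ]
}}

```text
time_s: 13.4
ee_pos: [0.5333, 0.2382, 0.092]
eef_rot: [3.14, -0.002, -0.041]
force: [0.2, -0.1, 0.4]
grip_width: 0.0378
grip_force: 0.0
```

Now raise clear (straight up, then back towards the robot) to inspect.

Request:
{"fn": "play_rows", "kwargs": {
  "motion": [
    [[0,0,-0.03,0,0,0,-0.2],[0,0,-0.1,0,0,0,-0.2],[0,0,-0.2,0,0,0,-0.2],[0,0,-0.35,0,0,0,-0.2],[0,0,-0.5,0,0,0,-0.2],[0,0,-0.65,0,0,0,-0.2],[-0.1,0.2,-0.7,0,0,0,-0.2],[-0.3,0.4,-0.7,0,0,0,-0.2],[-0.5,0.6,-0.7,0,0,0,-0.2],[-0.6,0.8,-0.7,0,0,0,-0.2]]
  ]
}}

```text
time_s: 14.4
ee_pos: [0.4049, 0.086, 0.2671]
eef_rot: [3.141, -0.003, -0.04]
force: [0.9, -0.7, 0.7]
grip_width: 0.0379
grip_force: 0.0
```

Request:
{"fn": "play_rows", "kwargs": {
  "motion": [
    [[0,0.1,0,0,0,0,-0.2],[0,0.3,0,0,0,0,-0.2],[0,0.5,0,0,0,0,-0.2],[0,0.7,0,0,0,0,-0.2],[0,0.8,0,0,0,0,-0.2],[0,0.8,0,0,0,0,-0.2],[0,0.8,0,0,0,0,-0.2]]
  ]
}}

```text
time_s: 15.1
ee_pos: [0.3985, -0.113, 0.2673]
eef_rot: [3.14, -0.003, -0.042]
force: [0.6, 0.3, -0.2]
grip_width: 0.0381
grip_force: 0.0
```

```bash
python3 - <<'E'
from fit import *
x0=np.array([.4882,.2402,.062,0,0,-.0404]); al=[]; F=[]
for n in("top","side"):
    f,P,c=grab(n); F.append(f); p=P.reshape(-1,3); q=R.from_euler('xyz',x0[3:]).inv().apply(p-x0[:3])
    p=p[(sdf(q)<.008)&((q[:,2]>.003)|(q[:,0]<-.002))]; r=fit(p,x0); x=r[0]; print(n,x.round(4),r[1]); al.append(p)
    # edge consistency
    X,Y,Z=P.transpose(2,0,1)
    Rz=R.from_euler('xyz',x[3:])
    for y in(.06,-.06): w=x[:3]+Rz.apply([0,y,-.01]); print(" end",w.round(4),"edge x",.4777+.0404*w[1])
    print(" blade edge",(x[:3]+Rz.apply([.07,.02,0])).round(4))
    fi=f.astype(int); D=(fi.sum(-1)<110)&(abs(Z-.062)<.006)&(Y>.23)&(Y<.28)&(X>.5)&(X<.65); print(" remaining dark",D.sum())
print(fit(np.vstack(al),x0))
a=cv2.resize(F[0][180:290,90:290],(440,242)); b=cv2.resize(F[1][220:420,110:350],(360,300)); 
o=np.zeros((300,800,3),np.uint8); o[:242,:440]=a;o[:,440:]=b
cv2.imwrite("pics/end.png",np.clip(o[...,::-1].astype(int)*3//2,0,255).astype(np.uint8)); print(get_obs()["time_s"])
E
```

```text
top [ 0.4886  0.2406  0.0622 -0.0032 -0.0023 -0.0413] 0.9461012861710483
 end [0.4911 0.3005 0.052 ] edge x 0.489840801027806
 end [0.4862 0.1806 0.0524] edge x 0.4849969705740663
 blade edge [0.5594 0.2577 0.0623]
 remaining dark 3
side [ 0.4882  0.2403  0.0623  0.0014 -0.     -0.0394] 0.5038216277245198
 end [0.4905 0.3002 0.0523] edge x 0.48982970107416535
 end [0.4858 0.1803 0.0522] edge x 0.48498547485786914
 blade edge [0.5589 0.2575 0.0623]
 remaining dark 15
(array([ 4.88193754e-01,  2.40332317e-01,  6.22575153e-02,  3.95695706e-04,
       -5.39076286e-04, -3.95692255e-02]), np.float64(0.5959710171704445))
15.2
```

View pics/end.png

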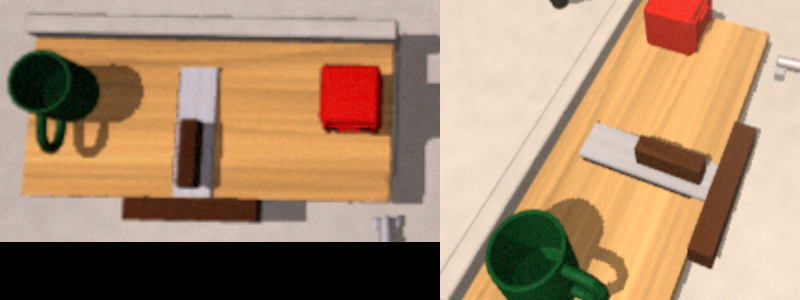

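The picture shows the square flat, with its stock along the board's front edge and the blade covering the line. Both cameras put the blade's left edge within about 1.5 mm of the line's middle, and everything else is still standing. Handing in.

```bash
python3 -c "
from station import workorder; print(workorder.hand_in())"
```

```text
the job is handed in; nothing more can be done
None
```

The try square lies released and flat on the shelf board, stock flush with the front edge and the blade's left edge within about 1.5 mm of the pencil line's middle by camera; I handed the job in at about 15 s, and no verdict came back.

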